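# Snap the workshop torch into its spring clips

### The job

Put the inspection torch away: lift it off the wooden V-cradle and, from above, press it gently down into both steel spring clips of the holder, with its head still about 15 mm clear of the front clip's post. Then, with it snapped fully home in both clips, slide it gently along until the shoulder of its head is tight against the post, and let go, leaving the other things on the bench where they are.

Things in the scene. Friction and masses are not known exactly. Their poses are not given: they have to be found in the camera images.
- torch_mid (a point): Inspection torch: round aluminium barrel, 22 mm diameter, with a thicker black head (32 mm diameter, 35 mm long) at one end; 0.12 to 0.25 kg. This point, the place to grip, is on its axis, 70 mm behind the head's shoulder. y runs along the torch towards the head, z is up: barrel from y = -100 to +70 mm, head from +70 to +105. At the start it lies level in the cradle, axis 45 mm above the table.
- torch_shoulder (a point): The point on the torch's axis at the flat ring-shaped shoulder where the 22 mm barrel meets the 32 mm head; same axes as torch_mid.
- torch: The torch itself, the same point and axes as torch_mid.
- cradle: Fixed wooden cradle: a board 70 x 150 mm, 14 mm thick, with two V-notched wooden blocks, each 18 mm long, at y = -55 and +55 mm, which hold the torch's axis 45 mm above the table. Origin under the centre of the board; y is the direction of the notches.
- holder: Fixed clip holder: plywood board 60 x 170 mm, 12 mm thick, with two rubber-topped steel posts, each 14 mm long, at y = -63 and +63 mm (the fingers fit between them, open down to the board), each with a C-shaped spring clip of two jaws on top, open upwards. Origin under the centre of the board; y runs along the clips' common axis; the front post is the one at +y.
- holder_axis (a point): Point midway between the clips on the axis of a fully seated torch, 45 mm above the table; axes as holder. The flared mouths end 17 mm higher. The lips resist from about 14 mm above home, most at 7 to 11 mm (10 to 17 N for both clips), one clip often before the other, then snap the barrel onto hard seats. A firm push of about 20 N at home height shows both are seated. Head to +y.
- front_face (a point): Point on the clips' axis in the plane of the front post's outer face, 70 mm to +y from holder_axis, same axes. When the torch is home its shoulder lies in this plane, head outside, stopped by the rigid post. Sliding the snapped-in torch drags with 6 to 14 N and the arm lags; a further rise of about 8 N tells that the post is met. Pushes of over 40 N damage torch and clips.
- tape: Loose roll of paper tape, 54 mm diameter, 18 mm high, lying on the table between the cradle and the holder. Origin under its centre. Leave alone.
- glue: Loose glue bottle, 44 mm diameter, 120 mm high, standing at the back. Origin under its centre. Leave alone.
- spray: Loose spray can, 54 mm diameter, 180 mm high, standing at the left. Origin under its centre. Leave alone.
- cup: Loose clear plastic cup, 72 mm diameter, 80 mm high, standing at the right. Origin under its centre. Leave alone.
Things that resemble listed ones, but are neither listed nor needed, are in the scene too. What is shaped like the torch but blue or yellow is not meant.

How it is judged:
By the outcome, as a careful person would: the job done as asked, in the order asked, and still so for the second after the job is handed in, with the robot touching nothing.
It also fails if it takes over 67 s, if anything falls off the work surface, if the arm or the gripper's body presses on something with over 40 N, if the wrist force passes 120 N, or if a joint passes its speed limit or range.

### The arm

A 6-joint arm with a two-finger parallel gripper is mounted at the origin on the work surface. World frame = base frame: x ahead of the robot, y to its left, z up, the work surface at z = 0. Lengths are in mm, angles in degrees, forces in N, time in s.
With the tool pointing down it reaches from about 350 to 850 mm from the base axis. Payload 8.1 kg.
Tool frame: the origin (TCP) lies at the centre of the arm's flange, where the gripper is bolted on; the fingertips stand 173 mm ahead of it and the grasp point (between the pads) lies 155 mm ahead of it; z points along the fingers, y is the line along which they close (so a half turn about z gives the same grasp; the last joint's range is limited). The gripper opens to 85 mm and grips with 20 to 120 N. Pads are 22 mm wide; open, the fingers measure 114 mm over their backs; the gripper's body (76 mm by 85 mm) begins 54 mm behind the grasp point. The pads swing forward as they close: fully open they stand 13 mm farther back than shut.
Start: joints at [59.622, 7.471, 85.268, -0, 87.261, -4.893], TCP at [258.147, 541.634, 404.692] pointing down, gripper open.
Joint ranges: [-169.43, 169.43], [-51.17, 129.36], [1.28, 143.12], [-76.62, 256.62], [0, 156.53], [-152.29, 152.29]. Speed limits (degrees/s): [136.94, 136.94, 159.86, 180, 180, 180].

### API

Orientations are given as [roll, pitch, yaw] about the fixed x, y, z axes, in that order (R = Rz(yaw) Ry(pitch) Rx(roll)).
In Python, from bench import * gives the robot as it stands.
- The arm moves only by the shell command python3 -m jog 'ROWS' [FORCE]. ROWS is text: rows parted by semicolons, each of 7 numbers parted by spaces: the shift along the tool's x, y, z scaled (see below), then the turn, a rotation vector about the tool's x, y, z scaled (see below), then the closure, from -1 (fully open) to 1 (shut). In form: tx ty tz wx wy wz hand; .... A call has 1 to 5 rows; each row shifts and turns the commanded pose from where the row before left it, along the tool's axes as they then stand; what a row does not reach is not made up. The controller multiplies each number of a shift by 0.1 m and each number of a turn by 60 degrees. A row lasts 1/8 s, in which the tool goes at most 62.5 mm and 10.7 degrees, less where a joint would pass 70% of its speed; a pose out of reach is approached as far as the arm can. A call with a number of a shift or a turn outside -1 to 1 is refused whole. A call with a gripper value outside its range is refused whole. The fingers move at their own pace and stop on an object; FORCE is the grip in N (left out, the last holds). Time passes only in rows, so rows that do not move let the fingers close. It gives the time, the measured TCP pose, the force, the opening and the grip force at its end, in the units of the state.
- sense(): the state, without advancing time (a new reading comes with each control period).
- snapshot(name): name is "side" or "top"; returns a dict with "img" (420x560x3 uint8, red, green, blue), "fx", "fy", "cx", "cy" (pixels), "extrinsics" (4x4, takes a point from camera to world coordinates). Camera axes: x right, y down, z forward; pixel columns grow to the right and rows downward; lengths in mm; the calibration is good to about 2 mm. A picture is of the moment at which its call begins. There is no depth.
- hand_in(): hands the job in; it is judged then, once.
The state is a dict: "time": time; "joint_pos": joint angles; "qd": joint speeds; "joint_efforts": joint torques, N m; "tool_pos": TCP position; "tcp_rot": TCP orientation; "ft_force": force on the tool from outside, world axes, zero at the start; "wrist_torque": the same for the moment, N m; "finger_gap": finger opening in mm; "grip_force": force on a finger pad.
Only numpy, scipy, OpenCV 4.12 (cv2) and the standard library are available. Lean on these libraries where they do the work, as an engineer would, in place of code of your own. Each camera call takes 0.05 s, during which the arm holds its last target. There are 200 camera calls.

## Working session

There is one attempt and no reset: what is moved stays moved. The work goes in short steps, Python scripts to look and compute and a shell command to move; the robot and the scene stay as the last step left them, time stands still between calls to the robot, and variables do not carry over. Pictures are saved under pics/ and viewed, at most 10 in all, crops included, and the job is handed in when it is done.

```bash
ls; mkdir -p pics; python3 - <<'E'
from bench import *
import cv2,pickle
for n in("top","side"):
    s=snapshot(n); pickle.dump(s,open(f"pics/{n}0.pkl","wb")); cv2.imwrite(f"pics/{n}0.png",s["img"][:,:,::-1])
    print(n,s["fx"],s["fy"],s["cx"],s["cy"],s["extrinsics"])
print(sense())
E
```

```text
pics
top 384.59374066657523 384.59374066657523 277.7786916482267 206.19586594234556 [[ 5.60971901e-03 -9.84742609e-01  1.73926780e-01  2.64833801e+02]
 [-9.99724851e-01 -9.48428792e-03 -2.14538954e-02  1.33847218e+01]
 [ 2.27761366e-02 -1.73758574e-01 -9.84524863e-01  1.11832857e+03]
 [ 0.00000000e+00  0.00000000e+00  0.00000000e+00  1.00000000e+00]]
side 424.450866013227 424.450866013227 271.3719193316605 203.6270398073016 [[-9.82228360e-01 -7.04963248e-02  1.73947454e-01  2.72220880e+02]
 [-1.86237410e-01  4.81141756e-01 -8.56631915e-01  8.84294925e+02]
 [-2.33039818e-02 -8.73803684e-01 -4.85720131e-01  5.67666881e+02]
 [ 0.00000000e+00  0.00000000e+00  0.00000000e+00  1.00000000e+00]]
{'time': 0.1, 'joint_pos': array([ 5.96199909e+01,  7.51096537e+00,  8.53254805e+01, -3.88704035e-04,
        8.72618108e+01, -4.89365067e+00]), 'qd': array([-0.01543953, -0.06438685, -0.11490741, -0.01212144, -0.0019255 ,
        0.09985956]), 'joint_efforts': array([ 1.48687453e-03, -5.70945525e+01, -5.01943839e+01, -1.55131402e-04,
        8.03947449e-03,  1.76017085e-05]), 'tool_pos': array([258.05363196, 541.43025412, 403.72376682]), 'tcp_rot': array([-1.79902068e+02, -7.99511232e-03,  1.54513654e+02]), 'ft_force': array([-0.37454576,  0.02461184, -0.14913365]), 'wrist_torque': array([-0.00955568, -0.04711434, -0.0487053 ]), 'grip_force': 0.0, 'finger_gap': 86.06051161196706}
```

View pics/top0.png

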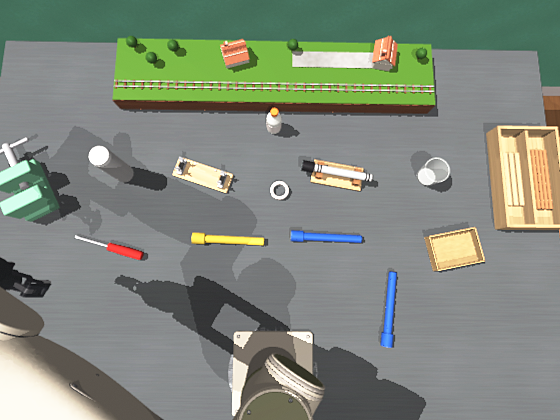

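View pics/side0.png

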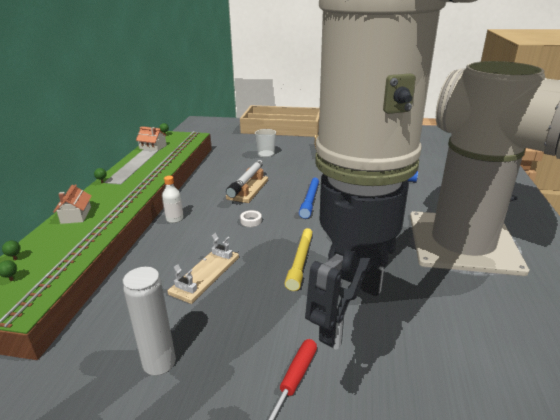

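The top view shows four torch-like things: silver with a black head at (340,172) in the cradle, yellow at (228,240), and blue at (327,237) and (389,310). The silver one fits the description. The holder is at (203,175), tape at (280,190), glue at (274,122), spray at (100,157) and cup at (433,172). Next I'll check the torch and holder in one close crop.

```bash
python3 - <<'E'
import cv2,numpy as np
t=cv2.imread("pics/top0.png"); s=cv2.imread("pics/side0.png")
z=lambda a:cv2.resize(a,(400,300),interpolation=cv2.INTER_CUBIC)
a=np.vstack([np.hstack([z(t[142:202,163:243]),z(t[142:202,298:378])]),np.hstack([z(s[225:300,155:255]),z(s[145:220,195:295])])])
cv2.imwrite("pics/crop1.png",a)
E
```

```text
(no output)
```

View pics/crop1.png

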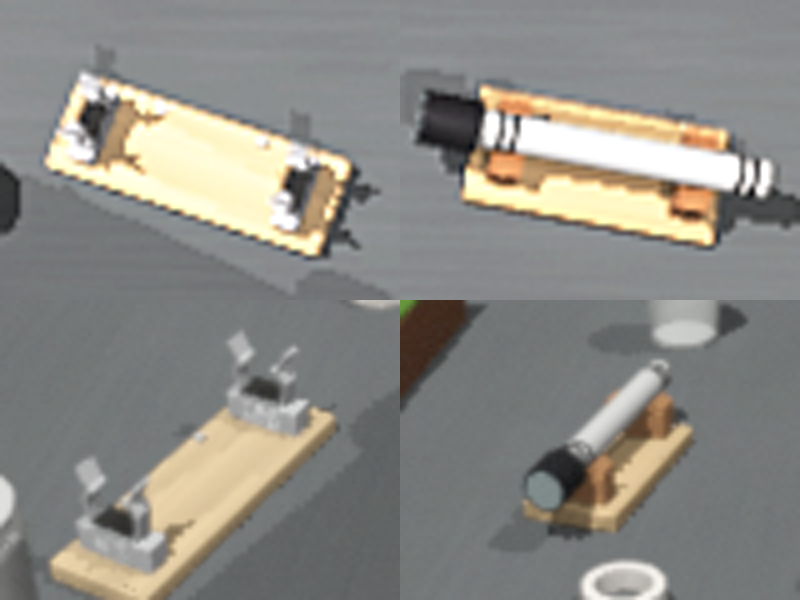

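The crop confirms the silver torch in the V-blocks, with its black head to the left (+y world). The holder's two clips have rubber at about top px (182,166) and (222,179), and side px (183,355) → (183,355)/4 scaled in code.

```bash
cat > h.py <<'E'
import numpy as np,pickle,cv2
from scipy.optimize import least_squares
def ray(s,p,z):
    E=np.array(s["extrinsics"]);d=E[:3,:3]@[(p[0]-s["cx"])/s["fx"],(p[1]-s["cy"])/s["fy"],1]
    return E[:3,3]+d*(z-E[2,3])/d[2]
def proj(s,P):
    E=np.array(s["extrinsics"]);c=(np.atleast_2d(P)-E[:3,3])@E[:3,:3]
    return np.c_[c[:,0]/c[:,2]*s["fx"]+s["cx"],c[:,1]/c[:,2]*s["fy"]+s["cy"]]
def place(x,y,yaw,P):
    c,n=np.cos(np.radians(yaw)),np.sin(np.radians(yaw));P=np.atleast_2d(P).astype(float)
    return np.c_[x+c*P[:,0]-n*P[:,1],y+n*P[:,0]+c*P[:,1],P[:,2]]
E
python3 - <<'E'
from h import *
t=pickle.load(open("pics/top0.pkl","rb"));s=pickle.load(open("pics/side0.pkl","rb"))
T=lambda x,y,ox,oy:(x/5+ox-.4,y/5+oy-.4); S=lambda x,y,ox,oy:(x/4+ox-.4,y/4+oy-.4)
print("holder board corners")
C=[ray(t,T(x,y,163,142),12) for x,y in((85,72),(45,163),(320,248),(350,160))]
print(np.round(C,1), [round(np.linalg.norm(C[i]-C[i-1]),1) for i in range(4)], np.mean(C,0))
a,b=ray(t,T(97,120,163,142),34),ray(t,T(297,187,163,142),34)
c,d=ray(s,S(112,220,155,225),34),ray(s,S(263,88,155,225),34)
for p,q in((a,b),(c,d)): print("rubber",p,q,np.linalg.norm(p-q),(p+q)/2,np.degrees(np.arctan2(*(q-p)[[0,1]]*np.array([1,-1]))))
print("torch")
a,sh,b=[ray(t,T(x,y,298,142),45) for x,y in((420,118),(482,130),(773,178))]
print(a,sh,b,np.linalg.norm(a-b),np.linalg.norm(sh-b))
c,d=ray(s,S(145,190,195,145),45),ray(s,S(260,65,195,145),45)
print(c,d,np.linalg.norm(c-d))
for p,q in((a,b),(c,d)):
    u=(p-q)/np.linalg.norm(p-q);print("mid",(p-105*u+q+100*u)/2,"yaw",np.degrees(np.arctan2(-u[0],u[1])))
E
```

```text
holder board corners
[[609.  282.1  12. ]
 [553.  302.7  12. ]
 [503.5 139.7  12. ]
 [556.9 123.5  12. ]] [np.float64(166.9), np.float64(59.7), np.float64(170.4), np.float64(55.8)] [555.59331087 211.98238034  12.        ]
rubber [573.30457163 268.34829657  34.        ] [534.65130507 151.44557998  34.        ] 123.12725190149288 [553.97793835 209.89693827  34.        ] -18.296195851530484
rubber [579.36351123 271.64632411  34.        ] [538.29574344 150.61811977  34.        ] 127.80605540746015 [558.82962733 211.13222194  34.        ] -18.74330477113909
torch
[ 578.39387513 -311.25604098   45.        ] [ 571.61265289 -347.23425929   45.        ] [ 544.82543281 -516.11813278   45.        ] 207.59411595303695 170.99508145983378
[578.74478407 -84.1774162   45.        ] [ 546.44131768 -300.50582679   45.        ] 218.72698773989146
mid [ 561.20539827 -416.15418585   45.        ] yaw -9.305716593636513
mid [ 562.22382956 -194.8142063    45.        ] yaw -8.492996926204324
```

```bash
python3 - <<'E'
from h import *
t=pickle.load(open("pics/top0.pkl","rb"));s=pickle.load(open("pics/side0.pkl","rb"))
# overlay: refine torch (axis lines) & holder models by drawing
T=lambda x,y,ox,oy:(x/5+ox-.4,y/5+oy-.4)
a,sh,b=[ray(t,T(x,y,298,142),45) for x,y in((20,118),(82,130),(373,178))]
u=(a-b)/np.linalg.norm(a-b);print(a,sh,b,np.linalg.norm(a-b),np.linalg.norm(sh-b))
m=(a-105*u+b+100*u)/2;print("mid",m,"sh-based",sh-70*u,"yaw",np.degrees(np.arctan2(-u[0],u[1])))
tp=(562,-195,-8.9);hp=(557,211,-18.5)
def tile(sn,c,w,sc):
    x,y=int(c[0]-w/2),int(c[1]-w*.375)
    im=cv2.resize(sn["img"][y:y+int(w*.75),x:x+w,::-1],(400,300),interpolation=cv2.INTER_CUBIC);k=400/w
    return im,lambda P:((proj(sn,P)-[x,y]+.5)*k).round().astype(int)
out=[]
for sn in(t,s):
    row=[]
    for pose,z in((hp,34),(tp,45)):
        im,f=tile(sn,proj(sn,place(*pose,[0,0,z]))[0],100,4)
        if z==34:
            cv2.polylines(im,[f(place(*pose,[[-30,-85,12],[30,-85,12],[30,85,12],[-30,85,12]]))],True,(0,0,255),1)
            for y in(-63,63):cv2.circle(im,f(place(*pose,[0,y,34]))[0],3,(255,0,0),-1)
        else:
            cv2.polylines(im,[f(place(*pose,[[-11,-100,45],[11,-100,45],[11,70,45],[16,70,45],[16,105,45],[-16,105,45],[-16,70,45],[-11,70,45]]))],True,(0,0,255),1)
        row.append(im)
    out.append(np.hstack(row))
cv2.imwrite("pics/ov1.png",np.vstack(out))
E
```

```text
[575.555362   -78.26482906  45.        ] [ 568.80846389 -114.15090295   45.        ] [ 542.15522894 -282.42127228   45.        ] 206.87054453589238 170.3681664144999
mid [ 558.45165979 -182.81025115   45.        ] sh-based [ 557.50666489 -183.23251656   45.        ] yaw -9.29131741556275
```

View pics/ov1.png

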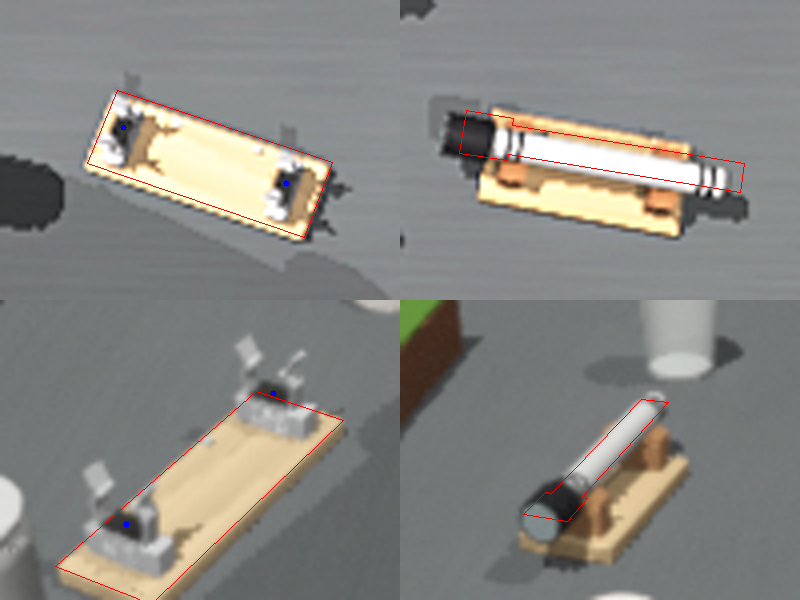

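The red model matches the holder in both views. For the torch, the side view is weak along y because it looks along the torch. The top view gives mid ≈ (559,-184) and yaw ≈ -9.2°, with the length checking at 207/205 mm. Next, a planner that prints rows for me to type.

```bash
cat >> h.py <<'E'
from scipy.spatial.transform import Rotation as R
def plan(pos,psi,n,p0=None,r0=None):
    """print rows (rounded) from pose now (or given) to TCP pos with tool down, yaw psi"""
    from bench import sense
    st=sense(); p=np.array(st["tool_pos"] if p0 is None else p0,float); r=R.from_euler("xyz",st["tcp_rot"] if r0 is None else r0,degrees=True)
    tgt=R.from_euler("xyz",[180,0,psi],degrees=True)
    for k in range(n,0,-1):
        d=np.round(r.inv().apply((np.array(pos)-p)/k)/100,3); w=np.round(np.degrees((r.inv()*tgt).as_rotvec()/k)/60,3)
        print(*d,*w,";",end=" " if (n-k)%5<4 else "\n"); p=p+r.apply(d*100); r=r*R.from_rotvec(np.radians(w*60))
    print("\nend",p.round(1),r.as_euler("xyz",degrees=True).round(2))
E
python3 - <<'E'
from h import *
t=pickle.load(open("pics/top0.pkl","rb"));s=pickle.load(open("pics/side0.pkl","rb"))
for n,p,q,z in(("spray",(100,157),(146,275),180),("glue",(274,113),(170,181),120),("cup",(434,165),(265,133),80),("tape",(280,190),(251,218),18)):print(n,ray(t,p,z).round(),ray(s,q,z).round())
plan([559,-184,405],80.8,15,[258.1,541.6,404.7],[180,0,154.51])
E
```

```text
spray [552. 440. 180.] [552. 438. 180.]
glue [702.   4. 120.] [698.  19. 120.]
cup [ 571. -450.   80.] [ 560. -455.   80.]
tape [507. -17.  18.] [506.  -4.  18.]
-0.389 -0.35 -0.0 0.0 -0.0 0.082 ; -0.418 -0.316 -0.0 -0.0 -0.0 0.082 ; -0.443 -0.279 -0.0 -0.0 -0.0 0.082 ; -0.466 -0.24 -0.0 -0.0 -0.0 0.082 ; -0.484 -0.199 -0.0 -0.0 -0.0 0.082 ;
-0.5 -0.156 -0.0 -0.0 -0.0 0.082 ; -0.511 -0.113 -0.0 -0.0 -0.0 0.082 ; -0.519 -0.069 -0.0 -0.0 -0.0 0.082 ; -0.523 -0.024 -0.0 -0.0 -0.0 0.082 ; -0.523 0.021 -0.001 -0.0 -0.0 0.082 ;
-0.52 0.066 -0.0 -0.0 -0.0 0.082 ; -0.512 0.11 -0.001 -0.0 -0.0 0.082 ; -0.501 0.154 -0.0 -0.0 -0.0 0.081 ; -0.486 0.196 -0.0 -0.0 -0.0 0.082 ; -0.467 0.236 -0.001 -0.0 -0.0 0.081 ;

end [ 559. -184.  405.] [180.    -0.    80.83]
```

```bash
python3 -m jog '-0.389 -0.35 0 0 0 0.082 -1; -0.418 -0.316 0 0 0 0.082 -1; -0.443 -0.279 0 0 0 0.082 -1; -0.466 -0.24 0 0 0 0.082 -1; -0.484 -0.199 0 0 0 0.082 -1'
python3 -m jog '-0.5 -0.156 0 0 0 0.082 -1; -0.511 -0.113 0 0 0 0.082 -1; -0.519 -0.069 0 0 0 0.082 -1; -0.523 -0.024 0 0 0 0.082 -1; -0.523 0.021 0 0 0 0.082 -1'
python3 -m jog '-0.52 0.066 0 0 0 0.082 -1; -0.512 0.11 0 0 0 0.082 -1; -0.501 0.154 0 0 0 0.081 -1; -0.486 0.196 0 0 0 0.082 -1; -0.467 0.236 0 0 0 0.081 -1'
python3 -m jog '0 0 0.5 0 0 0 -1; 0 0 0.5 0 0 0 -1; 0 0 0 0 0 0 -1'
python3 - <<'E'
from h import *
from bench import *
st=sense();print(st["tool_pos"],st["tcp_rot"],st["ft_force"])
t=snapshot("top");s=snapshot("side")
pickle.dump((t,s),open("pics/1.pkl","wb"))
p=st["tool_pos"]
def tl(sn,w):
    c=proj(sn,[559,-184,60])[0];x,y=int(c[0]-w/2),int(c[1]-w*.375)
    return cv2.resize(sn["img"][y:y+int(w*.75),x:x+w,::-1],(400,300),interpolation=cv2.INTER_CUBIC)
cv2.imwrite("pics/a1.png",np.hstack([tl(t,120),tl(s,120)]))
E
```

```text
time: 0.72
tool_pos: [358.5, 298.1, 404.3]
tcp_rot: [-180.0, 0.0, 129.8]
ft_force: [1.0, -0.2, -1.0]
finger_gap: 85.2
grip_force: 0.0
time: 1.35
tool_pos: [458.9, 56.2, 404.5]
tcp_rot: [-180.0, -0.0, 105.1]
ft_force: [0.4, 0.1, 0.3]
finger_gap: 85.5
grip_force: 0.0
time: 1.98
tool_pos: [559.4, -185.7, 404.2]
tcp_rot: [-180.0, -0.0, 80.7]
ft_force: [0.6, 0.1, 0.2]
finger_gap: 85.5
grip_force: 0.0
time: 2.35
tool_pos: [556.9, -183.2, 299.2]
tcp_rot: [-179.4, -0.1, 80.8]
ft_force: [-0.5, 1.1, -0.6]
finger_gap: 85.4
grip_force: 0.0
[ 556.87512618 -183.21063557  299.15376901] [-1.79402136e+02 -1.48053212e-01  8.08160221e+01] [-0.5008522   1.13225081 -0.59445032]
```

View pics/a1.png

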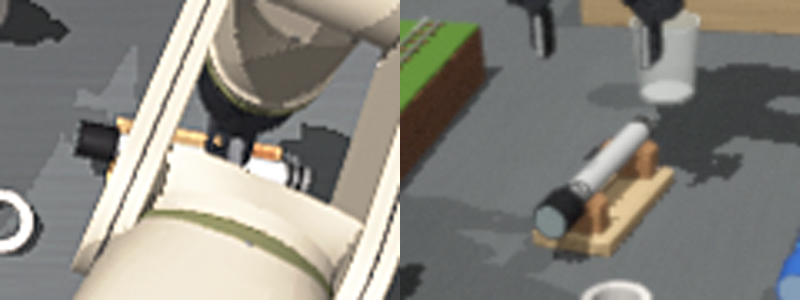

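The side view shows the fingers straddling the torch's line at (541,40) and (650,45). The top view is mostly blocked by the arm, and the torch is undisturbed. I'll lower around it and check before closing.

```bash
python3 -m jog '0 0 0 0 0 0 -1; 0 0.01 0.3 0 0 0 -1; 0 0 0.3 0 0 0 -1; 0 0 0 0 0 0 -1;0 0 0 0 0 0 -1'
python3 - <<'E'
from h import *
from bench import *
st=sense();print(st["tool_pos"],st["tcp_rot"],st["ft_force"])
t=snapshot("top");s=snapshot("side")
pickle.dump((t,s),open("pics/2.pkl","wb"))
def tl(sn,w,P):
    c=proj(sn,P)[0];x,y=int(c[0]-w/2),int(c[1]-w*.375)
    im=cv2.resize(sn["img"][y:y+int(w*.75),x:x+w,::-1],(400,300),interpolation=cv2.INTER_CUBIC)
    for pose,col in(((560,-184,-9.2),(0,0,255)),):
        q=((proj(sn,place(*pose,[[0,-100,45],[0,70,45],[0,105,45],[0,0,45]]))-[x,y]+.5)*400/w).astype(int)
        for a in q: cv2.circle(im,a,2,col,-1)
    return im
cv2.imwrite("pics/a2.png",np.hstack([tl(t,100,[559,-184,45]),tl(s,80,[559,-184,60])]))
E
```

```text
time: 3.08
tool_pos: [561.0, -184.4, 247.2]
tcp_rot: [179.8, 0.0, 80.8]
ft_force: [-0.7, -0.5, -0.1]
finger_gap: 85.4
grip_force: 0.0
[ 561.01584053 -184.41164382  247.24775981] [1.79820326e+02 4.46173910e-02 8.08447902e+01] [-0.7198004  -0.52485332 -0.05125219]
```

View pics/a2.png

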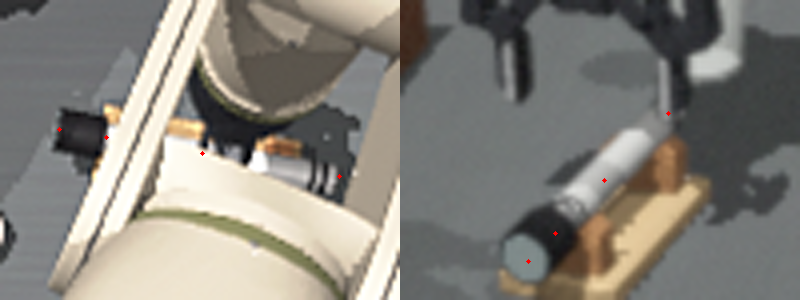

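The model dots sit on the torch's head face, shoulder and tail in both views, so the pose (560,-184,-9.2°) holds. Lowering to the axis and gripping.

```bash
python3 -m jog '0 0 0.2 0 0 0 -1; 0 0 0.17 0 0 0 -1; 0 0 0.08 0 0 0 -1; 0 0 0 0 0 0 -1;0 0 0 0 0 0 -0.2' 60
python3 -m jog '0 0 0 0 0 0 0.2; 0 0 0 0 0 0 0.4; 0 0 0 0 0 0 1; 0 0 0 0 0 0 1;0 0 0 0 0 0 1' 60
python3 -m jog '0 0 0 0 0 0 1; 0 0 0 0 0 0 1; 0 0 0 0 0 0 1' 100
```

```text
time: 3.8
tool_pos: [560.3, -184.2, 200.0]
tcp_rot: [180.0, 0.0, 80.8]
ft_force: [-1.3, -0.5, -0.4]
finger_gap: 69.7
grip_force: 0.0
time: 4.42
tool_pos: [558.8, -184.0, 199.9]
tcp_rot: [-179.8, -0.0, 80.8]
ft_force: [-12.8, 0.7, 11.7]
finger_gap: 20.6
grip_force: 58.5
time: 4.8
tool_pos: [558.8, -184.0, 200.1]
tcp_rot: [-179.8, -0.0, 80.8]
ft_force: [-13.0, 3.0, 12.2]
finger_gap: 19.5
grip_force: 97.3
```

```bash
python3 -m jog '0 0 -0.05 0 0 0 1; 0 0 -0.15 0 0 0 1; 0 0 -0.3 0 0 0 1; 0 0 -0.5 0 0 0 1;0 0 0 0 0 0 1'
python3 - <<'E'
from h import *
plan([561.8,225.2,300],71.5,10,[560,-184.2,300],[180,0,80.8])
E
```

```text
time: 5.42
tool_pos: [562.2, -184.9, 306.5]
tcp_rot: [179.4, 0.1, 80.8]
ft_force: [0.5, -0.5, -2.5]
finger_gap: 18.9
grip_force: 98.0
0.404 -0.064 -0.0 0.0 -0.0 0.016 ; 0.403 -0.07 -0.0 -0.0 -0.0 0.015 ; 0.402 -0.077 -0.0 -0.0 -0.0 0.015 ; 0.401 -0.083 -0.0 -0.0 -0.0 0.016 ; 0.4 -0.09 -0.0 -0.0 -0.0 0.015 ;
0.398 -0.096 -0.0 -0.0 -0.0 0.016 ; 0.396 -0.103 -0.0 -0.0 -0.0 0.015 ; 0.395 -0.109 -0.0 -0.0 -0.0 0.016 ; 0.393 -0.115 -0.0 -0.0 -0.0 0.016 ; 0.391 -0.122 -0.0 -0.0 -0.0 0.015 ;

end [561.8 225.2 300. ] [180.    0.   71.5]
```

```bash
python3 -m jog '0.2 -0.032 0 0 0 0.008 1; 0.204 -0.032 0 0 0 0.008 1; 0.403 -0.07 0 0 0 0.015 1; 0.402 -0.077 0 0 0 0.015 1; 0.401 -0.083 0 0 0 0.016 1'
python3 -m jog '0.4 -0.09 0 0 0 0.015 1; 0.398 -0.096 0 0 0 0.016 1; 0.396 -0.103 0 0 0 0.015 1; 0.395 -0.109 0 0 0 0.016 1; 0.393 -0.115 0 0 0 0.016 1'
python3 -m jog '0.2 -0.061 0 0 0 0.008 1; 0.191 -0.061 0.1 0 0 0.007 1; 0 0 0.3 0 0 0 1; 0 0 0.1 0 0 0 1; 0 0 0 0 0 0 1'
python3 -m jog '0 0 0 0 0 0 1; 0 0 0 0 0 0 1; 0 0 0 0 0 0 1'
cat > look.py <<'E'
import sys
from h import *
from bench import *
st=sense();print(st["tool_pos"],st["tcp_rot"],st["ft_force"],st["wrist_torque"])
t=snapshot("top");s=snapshot("side"); name=sys.argv[1]
pickle.dump((t,s,st),open(f"pics/{name}.pkl","wb"))
p=st["tool_pos"]; z=p[2]-155
tp=(p[0],p[1],st["tcp_rot"][2]-90)
def tl(sn,w,P):
    c=proj(sn,P)[0];x,y=int(c[0]-w/2),int(c[1]-w*.375)
    im=cv2.resize(sn["img"][y:y+int(w*.75),x:x+w,::-1],(400,300),interpolation=cv2.INTER_CUBIC)
    for P,col in((place(*tp,[[0,-100,z],[0,70,z],[0,105,z]]),(0,0,255)),(place(557,211,-18.5,[[-30,-85,12],[30,-85,12],[30,85,12],[-30,85,12],[0,-63,34],[0,63,34]]),(255,0,0))):
        for a in ((proj(sn,P)-[x,y]+.5)*400/w).astype(int): cv2.circle(im,a,2,col,-1)
    return im
cv2.imwrite(f"pics/{name}.png",np.hstack([tl(t,100,[559,211,60]),tl(s,110,[559,211,60])]))
E
python3 look.py b1
```

```text
time: 6.05
tool_pos: [560.6, -19.2, 299.5]
tcp_rot: [-180.0, -0.0, 77.1]
ft_force: [-0.0, -0.3, -1.8]
finger_gap: 19.2
grip_force: 98.0
time: 6.68
tool_pos: [561.3, 185.7, 299.4]
tcp_rot: [-180.0, 0.0, 72.4]
ft_force: [0.6, -0.2, -2.1]
finger_gap: 19.0
grip_force: 98.0
time: 7.3
tool_pos: [561.5, 225.0, 248.7]
tcp_rot: [-179.9, 0.1, 71.5]
ft_force: [-0.9, 0.1, -2.5]
finger_gap: 19.5
grip_force: 98.0
time: 7.68
tool_pos: [562.3, 225.3, 250.6]
tcp_rot: [179.9, -0.0, 71.5]
ft_force: [0.7, -0.2, -2.9]
finger_gap: 19.3
grip_force: 98.0
[562.32216056 225.26450401 250.57756355] [ 1.79937548e+02 -4.64205666e-02  7.15230371e+01] [ 0.65765423 -0.18598636 -2.92399944] [-0.03598052  0.00502738  0.01216787]
```

View pics/b1.png

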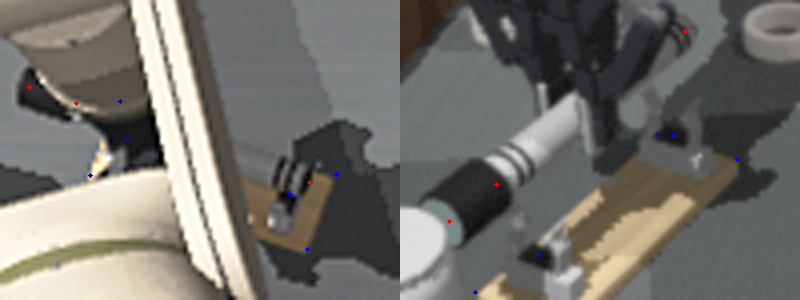

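In the side crop the torch's face (449,221), shoulder (496,184) and tail (685,31) land where the TCP predicts, so the in-hand pose is good. I'll refine the holder pose by fitting the board silhouette in the unobstructed first images.

```bash
cat > fit.py <<'E'
from h import *
from scipy.optimize import minimize
t=pickle.load(open("pics/top0.pkl","rb"));s=pickle.load(open("pics/side0.pkl","rb"))
K=8
def setup(sn,box):
    x,y,w,h=box;im=sn["img"][y:y+h,x:x+w].astype(np.float32)
    big=cv2.resize(im,(w*K,h*K),interpolation=cv2.INTER_LINEAR)
    m=((big[...,0]-big[...,2])>25).astype(np.uint8)
    return m,np.array([x,y])
def cost(p,sets):
    B=np.array([[a,b,c] for a in(-30,30) for b in(-85,85) for c in(0,12)]);S=0
    for sn,(m,o) in sets:
        q=((proj(sn,place(*p,B))-o+.5)*K-.5)
        hull=cv2.convexHull(q.astype(np.float32)); r=np.zeros_like(m)
        cv2.fillConvexPoly(r,(hull*16).round().astype(np.int32),1,shift=4)
        S+=np.sum(r!=m)/K/K
    return S
mt=setup(t,(160,140,85,60));ms=setup(s,(160,235,90,75))
cv2.imwrite("pics/m.png",mt[0]*255)
for sets in([(t,mt)],[(s,ms)],[(t,mt),(s,ms)]):
    r=minimize(cost,[557,211,-18.5],args=(sets,),method="Nelder-Mead",options=dict(initial_simplex=[[557,211,-18.5],[562,211,-18.5],[557,217,-18.5],[557,211,-15]],xatol=.05,fatol=.05))
    print(r.x.round(2),round(r.fun,1),[int(q[1][0].sum()/K/K) for q in sets])
E
python3 fit.py
```

```text
[555.15 213.09 -18.09] 256.7 [990]
[557.35 209.5  -17.96] 483.5 [1294]
[555.7  212.33 -17.9 ] 817.3 [990, 1294]
```

```bash
python3 -m jog '0.004 -0.02 0.1 0 0 -0.008 1; 0 0 0.1 0 0 0 1; 0 0 0.08 0 0 0 1; 0 0 0.03 0 0 0 1; 0 0 0 0 0 0 1'
python3 -m jog '0 0 0.03 0 0 0 1; 0 0 0 0 0 0 1; 0 0 0 0 0 0 1'
python3 -c "
from bench import *;s=sense();print(s['ft_force'],s['wrist_torque'])"
python3 -m jog '0 0 0.02 0 0 0 1; 0 0 0 0 0 0 1; 0 0 0 0 0 0 1'
python3 -c "
from bench import *;s=sense();print(s['ft_force'],s['wrist_torque'])"
```

```text
time: 8.4
tool_pos: [560.1, 226.3, 218.3]
tcp_rot: [-180.0, 0.0, 72.0]
ft_force: [-0.2, 0.9, -1.3]
finger_gap: 19.7
grip_force: 98.0
time: 8.78
tool_pos: [560.2, 226.5, 216.0]
tcp_rot: [180.0, -0.0, 72.0]
ft_force: [-1.6, 1.0, -0.3]
finger_gap: 19.4
grip_force: 98.3
[-1.56808683  0.95189113 -0.25404161] [0.10923004 0.22393626 0.04223843]
time: 9.15
tool_pos: [559.9, 226.9, 214.4]
tcp_rot: [-180.0, -0.0, 72.0]
ft_force: [-6.3, 2.3, 5.8]
finger_gap: 19.1
grip_force: 99.1
[-6.29491108  2.30637083  5.82989751] [0.45070404 1.00303312 0.04994264]
```

Both clips touch about evenly, with a lateral force towards -x, so the axis lies a little to -x. Shifting along tool -y and continuing.

```bash
cat > f.py <<'E'
from h import *
from bench import sense
s=sense();r=R.from_euler("xyz",s["tcp_rot"],degrees=True)
F=s["ft_force"];M=s["wrist_torque"]-np.cross(r.apply([0,0,.155]),F)
print("z",s["tool_pos"][2].round(1),"F tool",r.inv().apply(F).round(1),"M grasp tool",r.inv().apply(M).round(2))
E
python3 -m jog '0 -0.015 0 0 0 0 1; 0 0 0 0 0 0 1; 0 0 0 0 0 0 1' ; python3 f.py
python3 -m jog '0 0 0.015 0 0 0 1; 0 0 0 0 0 0 1; 0 0 0 0 0 0 1' ; python3 f.py
```

```text
time: 9.52
tool_pos: [558.8, 226.9, 213.9]
tcp_rot: [-180.0, -0.0, 72.0]
ft_force: [-2.7, 1.6, 3.3]
finger_gap: 19.5
grip_force: 98.6
z 213.9 F tool [ 0.7 -3.1 -3.3] M grasp tool [ 0.09  0.05 -0.1 ]
time: 9.9
tool_pos: [559.0, 226.9, 212.9]
tcp_rot: [180.0, -0.0, 72.0]
ft_force: [-4.7, 2.0, 7.0]
finger_gap: 19.4
grip_force: 99.2
z 212.9 F tool [ 0.4 -5.1 -7. ] M grasp tool [-0.07 -0.12 -0.01]
```

```bash

python3 -m jog '0 -0.015 0 0 0 0 1; 0 0 0 0 0 0 1; 0 0 0 0 0 0 1' ; python3 f.py
python3 -m jog '0 0 0.015 0 0 0 1; 0 0 0 0 0 0 1; 0 0 0 0 0 0 1' ; python3 f.py
```

```text
time: 10.28
tool_pos: [558.1, 227.2, 213.0]
tcp_rot: [179.9, -0.1, 72.0]
ft_force: [2.6, -0.4, 5.6]
finger_gap: 19.3
grip_force: 99.0
z 213.0 F tool [ 0.4  2.6 -5.6] M grasp tool [-0.04  0.06 -0.14]
time: 10.65
tool_pos: [558.2, 227.3, 212.2]
tcp_rot: [179.9, -0.1, 72.0]
ft_force: [-0.4, -1.1, 9.8]
finger_gap: 19.4
grip_force: 99.8
z 212.2 F tool [-1.2 -0.  -9.8] M grasp tool [-0.07 -0.05 -0.12]
```

Centred now (lateral force about 0). Pressing down in small steps.

```bash

python3 -m jog '0 0 0.015 0 0 0 1; 0 0 0 0 0 0 1; 0 0 0 0 0 0 1' |grep -v t[ic][mp]; python3 f.py
python3 -m jog '0 0 0.015 0 0 0 1; 0 0 0 0 0 0 1; 0 0 0 0 0 0 1' |grep -v t[ic][mp]; python3 f.py
```

```text
tool_pos: [558.3, 227.4, 210.9]
ft_force: [0.8, 0.5, 11.6]
finger_gap: 19.0
grip_force: 99.9
z 210.9 F tool [  0.7   0.6 -11.6] M grasp tool [ 0.03 -0.34 -0.08]
tool_pos: [558.2, 227.4, 209.1]
ft_force: [1.4, 1.0, 9.1]
finger_gap: 19.5
grip_force: 99.8
z 209.1 F tool [ 1.4  1.  -9.1] M grasp tool [ 0.08 -0.35 -0.09]
```

```bash

python3 -m jog '0 0 0.015 0 0 0 1; 0 0 0 0 0 0 1; 0 0 0 0 0 0 1' |grep -v t[ic][mp]; python3 f.py
python3 -m jog '0 0 0.015 0 0 0 1; 0 0 0 0 0 0 1; 0 0 0 0 0 0 1' |grep -v t[ic][mp]; python3 f.py
```

```text
tool_pos: [558.2, 227.4, 207.4]
ft_force: [1.7, 2.1, 7.7]
finger_gap: 19.2
grip_force: 99.8
z 207.4 F tool [ 2.5  1.  -7.7] M grasp tool [ 0.   -0.64 -0.08]
tool_pos: [558.0, 227.3, 205.4]
ft_force: [3.1, -0.5, 4.8]
finger_gap: 19.2
grip_force: 99.5
z 205.4 F tool [ 0.5  3.1 -4.8] M grasp tool [ 0.09 -0.34 -0.07]
```

```bash

python3 -m jog '0 0 0.02 0 0 0 1; 0 0 0 0 0 0 1; 0 0 0 0 0 0 1' |grep -v t[ic][mp]; python3 f.py
python3 -m jog '0 0 0.02 0 0 0 1; 0 0 0 0 0 0 1; 0 0 0 0 0 0 1' |grep -v t[ic][mp]; python3 f.py
```

```text
tool_pos: [557.6, 226.9, 202.2]
ft_force: [6.2, -0.3, -2.5]
finger_gap: 19.0
grip_force: 98.4
z 202.2 F tool [1.6 6.  2.5] M grasp tool [ 0.09 -0.2  -0.17]
tool_pos: [557.6, 226.8, 200.2]
ft_force: [5.6, -1.1, -1.1]
finger_gap: 19.5
grip_force: 98.3
z 200.2 F tool [0.7 5.7 1.1] M grasp tool [-0.09 -0.07 -0.09]
```

```bash

python3 -m jog '0 0 0.01 0 0 0 1; 0 0 0 0 0 0 1; 0 0 0 0 0 0 1' |grep -v t[ic][mp]; python3 f.py
```

```text
tool_pos: [557.7, 226.8, 200.1]
ft_force: [1.8, -2.8, 5.6]
finger_gap: 19.5
grip_force: 99.3
z 200.1 F tool [-2.1  2.6 -5.6] M grasp tool [-0.02 -0.09 -0.14]
```

```bash

python3 -m jog '0 0.004 0.01 0 0 0 1; 0 0 0 0 0 0 1; 0 0 0 0 0 0 1' |grep -v t[ic][mp]; python3 f.py
python3 -m jog '0 0 0.008 0 0 0 1; 0 0 0 0 0 0 1; 0 0 0 0 0 0 1' |grep -v t[ic][mp]; python3 f.py
```

```text
tool_pos: [557.9, 226.8, 200.0]
ft_force: [-3.9, -4.2, 15.1]
finger_gap: 19.0
grip_force: 100.2
z 200.0 F tool [ -5.2  -2.5 -15.1] M grasp tool [ 0.06 -0.1  -0.01]
tool_pos: [557.9, 226.8, 200.0]
ft_force: [-7.7, -5.9, 21.9]
finger_gap: 19.2
grip_force: 100.9
z 200.0 F tool [ -8.   -5.5 -21.9] M grasp tool [ 0.1   0.04 -0.06]
```

It holds at 22 N with z at 200.0 and no tilt moment, so both clips are seated. Relieving the push and checking with a look.

```bash

python3 -m jog '0 0 -0.025 0 0 0 1; 0 0 0 0 0 0 1; 0 0 0 0 0 0 1' |grep -v t[ic][mp]; python3 f.py; python3 look.py c1
```

```text
tool_pos: [557.8, 226.8, 200.2]
ft_force: [2.4, -4.2, 2.5]
finger_gap: 19.4
grip_force: 98.6
z 200.2 F tool [-3.2  3.5 -2.5] M grasp tool [-0.06  0.12 -0.07]
[557.77381713 226.81254361 200.19118283] [-1.79998582e+02  3.37587770e-02  7.20045713e+01] [ 2.35688028 -4.16114418  2.45704099] [-0.55394694 -0.45984408  0.07370134]
```

View pics/c1.png

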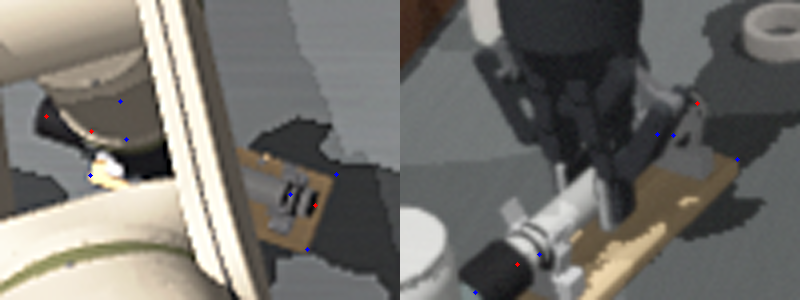

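Torch sits level in both clips, its shoulder clear of the front post (side crop (510,240)), tail past the rear clip. Now sliding along tool -x.

```bash

python3 -m jog '-0.01 0.004 0 0 0 0 1; -0.01 0 0 0 0 0 1; 0 0 0 0 0 0 1; 0 0 0 0 0 0 1' |grep -v t[ic][mp]; python3 f.py
python3 -m jog '-0.01 0 0 0 0 0 1; -0.01 0 0 0 0 0 1; 0 0 0 0 0 0 1; 0 0 0 0 0 0 1' |grep -v t[ic][mp]; python3 f.py
```

```text
tool_pos: [557.5, 226.2, 200.2]
ft_force: [5.6, 5.3, -3.4]
finger_gap: 19.8
grip_force: 98.5
z 200.2 F tool [6.7 3.7 3.4] M grasp tool [-0.06  0.   -0.01]
tool_pos: [557.0, 224.2, 200.2]
ft_force: [6.5, 4.8, -3.0]
finger_gap: 19.6
grip_force: 98.5
z 200.2 F tool [6.5 4.7 3. ] M grasp tool [ 0.18 -0.08 -0.07]
```

```bash

python3 -m jog '-0.01 0 0 0 0 0 1; -0.01 0 0 0 0 0 1; 0 0 0 0 0 0 1; 0 0 0 0 0 0 1' |grep -v t[ic][mp]; python3 f.py
python3 -m jog '-0.01 0 0 0 0 0 1; -0.01 0 0 0 0 0 1; 0 0 0 0 0 0 1; 0 0 0 0 0 0 1' |grep -v t[ic][mp]; python3 f.py
```

```text
tool_pos: [556.3, 222.3, 200.2]
ft_force: [6.3, 5.3, -3.5]
finger_gap: 19.5
grip_force: 98.5
z 200.2 F tool [7.  4.3 3.6] M grasp tool [ 0.03 -0.08 -0.12]
tool_pos: [555.7, 220.4, 200.2]
ft_force: [6.1, 4.1, -3.5]
finger_gap: 18.9
grip_force: 98.5
z 200.2 F tool [5.8 4.5 3.5] M grasp tool [ 0.13  0.07 -0.11]
```

```bash

python3 -m jog '-0.01 0.002 0 0 0 0 1; -0.01 0 0 0 0 0 1; 0 0 0 0 0 0 1; 0 0 0 0 0 0 1' |grep -v t[ic][mp]; python3 f.py
python3 -m jog '-0.01 0 0 0 0 0 1; -0.01 0 0 0 0 0 1; 0 0 0 0 0 0 1; 0 0 0 0 0 0 1' |grep -v t[ic][mp]; python3 f.py
```

```text
tool_pos: [555.2, 218.5, 200.2]
ft_force: [5.4, 4.6, -3.9]
finger_gap: 19.0
grip_force: 98.5
z 200.2 F tool [6.  3.8 3.9] M grasp tool [ 0.06  0.05 -0.07]
tool_pos: [554.6, 216.6, 200.2]
ft_force: [6.1, 5.1, -2.4]
finger_gap: 19.4
grip_force: 98.5
z 200.2 F tool [6.7 4.3 2.4] M grasp tool [ 0.12 -0.01 -0.04]
```

```bash

python3 -m jog '-0.01 0 0 0 0 0 1; 0 0 0 0 0 0 1; 0 0 0 0 0 0 1' |grep -v t[ic][mp]; python3 f.py
python3 -m jog '-0.01 0 0 0 0 0 1; 0 0 0 0 0 0 1; 0 0 0 0 0 0 1' |grep -v t[ic][mp]; python3 f.py
```

```text
tool_pos: [554.3, 215.6, 200.2]
ft_force: [5.2, 5.2, -2.2]
finger_gap: 19.3
grip_force: 98.5
z 200.2 F tool [6.5 3.3 2.3] M grasp tool [-0.01 -0.01 -0.08]
tool_pos: [554.0, 214.7, 200.2]
ft_force: [4.8, 5.4, -2.6]
finger_gap: 19.3
grip_force: 98.5
z 200.2 F tool [6.6 2.9 2.6] M grasp tool [-0.1  -0.02 -0.14]
```

```bash

python3 -m jog '-0.01 0 0 0 0 0 1; 0 0 0 0 0 0 1; 0 0 0 0 0 0 1' |grep -v t[ic][mp]; python3 f.py
python3 -m jog '-0.01 0 0 0 0 0 1; 0 0 0 0 0 0 1; 0 0 0 0 0 0 1' |grep -v t[ic][mp]; python3 f.py
```

```text
tool_pos: [553.7, 213.7, 200.2]
ft_force: [5.7, 5.4, -3.6]
finger_gap: 19.0
grip_force: 98.5
z 200.2 F tool [6.8 3.8 3.6] M grasp tool [ 0.01 -0.03 -0.1 ]
tool_pos: [553.4, 212.8, 200.2]
ft_force: [5.1, 4.9, -2.9]
finger_gap: 19.3
grip_force: 98.5
z 200.2 F tool [6.2 3.3 2.9] M grasp tool [-0.02  0.04 -0.09]
```

```bash

python3 -m jog '-0.01 0 0 0 0 0 1; 0 0 0 0 0 0 1; 0 0 0 0 0 0 1' |grep -v t[ic][mp]; python3 f.py
```

```text
tool_pos: [553.1, 211.9, 200.2]
ft_force: [4.8, 4.7, -3.1]
finger_gap: 19.5
grip_force: 98.5
z 200.2 F tool [5.9 3.1 3.1] M grasp tool [-0.03  0.16 -0.05]
```

```bash

python3 -m jog '-0.01 0 0 0 0 0 1; 0 0 0 0 0 0 1; 0 0 0 0 0 0 1' |grep -v t[ic][mp]; python3 f.py
python3 -m jog '-0.01 0 0 0 0 0 1; 0 0 0 0 0 0 1; 0 0 0 0 0 0 1' |grep -v t[ic][mp]; python3 f.py
```

```text
tool_pos: [552.8, 210.9, 200.2]
ft_force: [5.1, 6.0, -2.6]
finger_gap: 19.4
grip_force: 98.5
z 200.2 F tool [7.3 3.1 2.7] M grasp tool [-0.03 -0.06 -0.05]
tool_pos: [552.6, 210.7, 200.3]
ft_force: [7.0, 10.0, -5.7]
finger_gap: 19.5
grip_force: 98.3
z 200.3 F tool [11.7  3.6  5.8] M grasp tool [-0.02  0.01 -0.01]
```

```bash

python3 -m jog '-0.01 0 0 0 0 0 1; 0 0 0 0 0 0 1; 0 0 0 0 0 0 1' ; python3 f.py
```

```text
time: 20.5
tool_pos: [552.4, 210.4, 200.2]
tcp_rot: [180.0, -0.3, 72.0]
ft_force: [9.4, 14.1, -9.1]
finger_gap: 19.6
grip_force: 97.9
z 200.2 F tool [16.3  4.6  9.2] M grasp tool [ 0.03  0.04 -0.01]
```

The post is met: force rose about 10 N and motion stalled. One more small step will confirm it isn't a snag.

```bash

python3 -m jog '-0.01 0 0 0 0 0 1; 0 0 0 0 0 0 1; 0 0 0 0 0 0 1' ; python3 f.py; python3 look.py d1
```

```text
time: 20.88
tool_pos: [552.3, 210.1, 200.3]
tcp_rot: [179.9, -0.4, 72.1]
ft_force: [11.9, 19.6, -11.6]
finger_gap: 19.1
grip_force: 98.0
z 200.3 F tool [22.2  5.3 11.8] M grasp tool [ 0.08 -0.15  0.04]
[552.25261774 210.10418944 200.27451425] [179.92815561  -0.41718404  72.06014133] [ 11.94595654  19.59355549 -11.59937105] [ 2.904287   -1.72249401 -0.0439534 ]
```

View pics/d1.png

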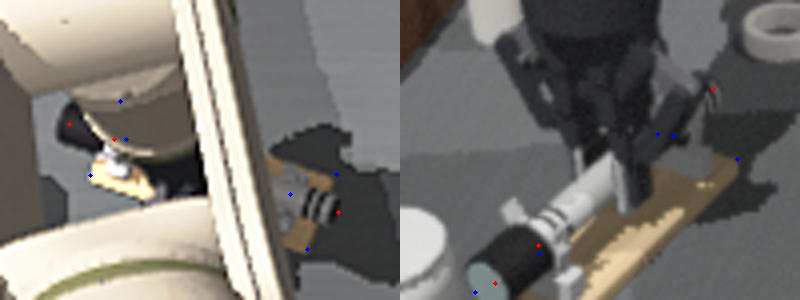

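The side crop shows the head's shoulder flat against the front clip's post at (545,245). I'll relieve the preload (axial, and the slight upward pull) without moving the torch, then open.

```bash

python3 -m jog '0.01 0.002 0.007 0 0 0 1; 0.01 0.002 0.005 0 0 0 1; 0.008 0 0 0 0 0 1; 0 0 0 0 0 0 1; 0 0 0 0 0 0 1'; python3 f.py
```

```text
time: 21.6
tool_pos: [552.9, 210.9, 200.1]
tcp_rot: [-180.0, -0.1, 72.1]
ft_force: [-1.4, 5.0, 7.0]
finger_gap: 19.4
grip_force: 100.1
z 200.1 F tool [ 4.3 -2.9 -7. ] M grasp tool [ 0.04 -0.03 -0.18]
```

```bash

python3 -m jog '0 0 0 0 0 0 1; 0 0 0 0 0 0 1; 0 0 0 0 0 0 1; 0 0 0 0 0 0 1' 20; python3 f.py
python3 -m jog '0 0 0 0 0 0 0; 0 0 0 0 0 0 -0.5; 0 0 0 0 0 0 -1; 0 0 0 0 0 0 -1; 0 0 0 0 0 0 -1'; python3 f.py
```

```text
time: 22.1
tool_pos: [552.9, 210.9, 200.1]
tcp_rot: [-180.0, -0.1, 72.1]
ft_force: [-0.3, 5.1, 7.7]
finger_gap: 19.2
grip_force: 100.1
z 200.1 F tool [ 4.8 -1.9 -7.7] M grasp tool [ 0.18 -0.1  -0.19]
time: 22.72
tool_pos: [553.0, 209.4, 199.1]
tcp_rot: [-180.0, 0.0, 72.0]
ft_force: [-0.2, 0.9, -0.3]
finger_gap: 85.4
grip_force: 0.0
z 199.1 F tool [ 0.8 -0.4  0.3] M grasp tool [-0.1  -0.15  0.02]
```

```bash

python3 -m jog '0 0 -0.1 0 0 0 -1; 0 0 -0.3 0 0 0 -1; 0 0 -0.5 0 0 0 -1; 0 0 -0.5 0 0 0 -1; 0 0 -0.5 0 0 0 -1'
python3 -m jog '-0.5 0 0 0 0 0 -1; -0.6 0 0 0 0 0 -1; -0.6 0 0 0 0 0 -1; -0.6 0 0 0 0 0 -1; -0.5 0 0 0 0 0 -1'
python3 -m jog '0 0 0 0 0 0 -1; 0 0 0 0 0 0 -1'
sed -i 's/^tp=.*/tp=(552.9,210.9,-18.0);z=45/' look.py; python3 look.py e1
```

```text
time: 23.35
tool_pos: [552.8, 209.4, 391.8]
tcp_rot: [180.0, -0.0, 72.0]
ft_force: [0.9, 1.1, -0.6]
finger_gap: 85.1
grip_force: 0.0
time: 23.98
tool_pos: [465.6, -58.6, 390.2]
tcp_rot: [179.9, 0.0, 72.0]
ft_force: [1.0, -0.9, 0.3]
finger_gap: 85.6
grip_force: 0.0
time: 24.22
tool_pos: [466.6, -56.8, 389.9]
tcp_rot: [179.9, -0.0, 72.0]
ft_force: [0.1, -0.2, 0.1]
finger_gap: 85.4
grip_force: 0.0
[466.63158461 -56.8065987  389.92059538] [ 1.79940042e+02 -2.98741482e-02  7.19611850e+01] [ 0.08942161 -0.20486189  0.12076194] [ 0.00511766  0.01312921 -0.00864837]
```

View pics/e1.png

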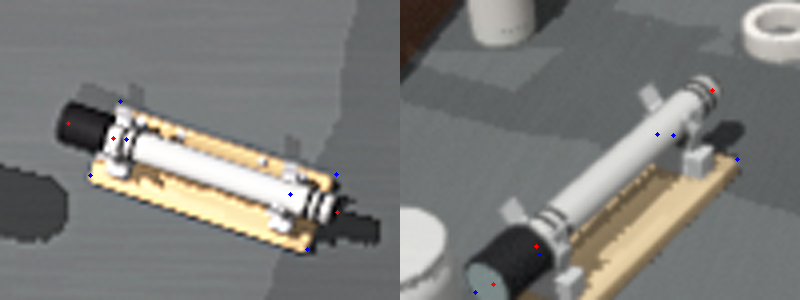

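The torch lies level in both clips. Its shoulder at top crop (108,140) is tight against the front post, and spray, tape and glue are undisturbed. Handing in.

```bash
python3 -c "
from bench import *
print(hand_in())"
```

```text
the job is handed in; nothing more can be done
None
```

The torch is snapped into both clips with its shoulder tight against the post, the gripper is clear, and the job was handed in at about 24 s; I took the post under the head as the front one, since the holder's two ends look alike.

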